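# Move the display plinth's flat battery to the charger

## Task

The battery pack of the lit display plinth is flat: press in its orange snap tab, lift the pack gently out of the plinth, and plug it into the charger, fully home so that its tab catches and holds it down. Do not wrench, ram or crush the pack or its thin tab, leave the glass dome, the coaster and the mug where they are, and let go at the end.

Things in the scene. Friction and masses are not known exactly. Their poses are not given: they have to be found in the camera images.
- pack: Blue battery pack, loose, an upright block 60 x 40 x 100 mm (x, y, z), about 0.29 kg (varies). Origin: centre of its underside; z up. At the start it stands in the plinth's well, 45 mm deep in it and 55 mm proud, with the plinth's axes. Its +y face carries the orange tab, its -y face (y = -20 mm) is plain.
- pack_grip (a point): Where to pinch the pack along its y, one finger on the tab and one on the plain face: 78 mm above the underside, midway between the faces with the tab in. It is 48 mm wide there with the tab out, 41 mm (y from -20 to +21) with the tab fully in. The pinch zone is from 59 to 96 mm above the underside.
- tab: Orange sprung tab on the pack's +y face, 24 mm wide, thumb plate 37 mm high, axes as the pack's. Origin: centre of the thumb plate's outer face, at (0, 28, 78) mm in the pack's frame with the tab out. It slides towards the pack (-y) by up to 7 mm, needs 4 N to start and 11 N fully in, and springs back. Thin: more than 45 N from a finger breaks it.
- barb_top (a point): Outer part of the flat top of the tab's barb, 36 mm above the pack's underside. While the tab is out the barb lies under a steel catch on the well's +y side and the pack lifts only 2 mm; with the tab pressed in by 6 mm or more it is free. The barb's underside is bevelled.
- plinth: Light oak display plinth, fixed, 213 x 100 mm, 55 mm high, with a round white light (59 mm high) centred 108 mm along its +x. Origin: on the table under the centre of its well; x along its length, z up. A push or pull of the pack on the plinth above 30 N, any way, damages it.
- plinth_bay (a point): Centre of the floor of the plinth's well, 10 mm above the table. The well is 62.4 x 42.4 mm (1.2 mm play round the pack); its rim is 55 mm above the table.
- charger: Grey charger block, fixed, 128 x 118 mm, 50 mm high. Origin: on the table, under the place of its well; z up, y towards the steel catch. It takes the pack with the same axes, tab to +y. The well is in a black insert that sits up to 7 mm off this origin along x and along y, stiffly and unmeasured: feel for it. More than 30 N of the pack on the charger damages it.
- charger_rim (a point): Centre of the mouth of the charger's well if the insert were central, 55 mm above the table. The well is 62.4 x 42.4 mm (1.2 mm play), 45 mm deep (floor 10 mm above the table), with a catch like the plinth's. Round the mouth a yellow 45 degree funnel, 9 mm high, widens it by 9 mm a side, except at the catch (the middle 30 mm of the +y side).
- charger_floor (a point): Centre of the floor of the charger's well if the insert were central. Brass contacts stand 6 mm above it on a spring (5 N to start, 6.6 N fully down) and push the pack up, unless the tab is let out while the pack is held down at the floor, and catches; a caught pack stands 0 to 2 mm above the floor.
- dome: Clear glass paperweight dome, 70 mm across and 33 mm high, 0.25 kg, loose on the plinth's round light. Origin: centre of its underside.
- coaster: Round glass coaster, 84 mm across, 12 mm thick, loose on the table. Origin: centre of its underside.
- mug: White mug, 80 mm across, 85 mm high, loose on the table. Origin: centre of its underside.

How it is judged (in metres and radians):
On the way:
1. the pack is unlatched and lifted clear of the plinth's well (z of pack in the frame of plinth above 0.06 m), for 0.1 s.
At the end, for the whole second after the job is handed in: the pack stands in the charger's well, its underside within 3.5 mm of the well's floor (held down by the caught tab), its centre within 12.5 mm of the charger's origin, upright within 0.1 rad and its axes within 0.12 rad of the charger's, at rest and let go (z of pack in the frame of charger below 0.0135 m and horizontal distance between pack and charger below 0.0125 m and angle between the z axis of pack and the z axis of charger, either way round below 0.1 rad and angle between the y axis of pack and the y axis of charger, either way round below 0.12 rad and contact force between the fingers and pack below 0.1 N and linear speed of pack below 0.01 m/s); the robot touches nothing.
It fails at once if the pack bears on the plinth with more than 30 N (wrenched while latched, or shoved) (contact force between pack and plinth above 30 N).
It fails at once if the pack is rammed into the charger with more than 30 N (contact force between pack and charger above 30 N).
It fails at once if the thin tab is squeezed with more than 45 N (contact force between the fingers and tab above 45 N).
It fails at once if the glass dome is shifted by more than 15 mm (distance of dome from where it was at the start of the episode above 0.015 m).
It fails at once if the coaster or the mug is shifted by more than 20 mm (distance of any of coaster, mug from where it was at the start of the episode above 0.02 m).
It also fails if it takes over 72 s, if anything falls off the work surface, if the arm or the gripper's body presses on something with over 40 N, if the wrist force passes 120 N, or if a joint passes its speed limit or range.

## Robot

A 7-joint arm with a two-finger parallel gripper is mounted at the origin on the work surface. World frame = base frame: x ahead of the robot, y to its left, z up, the work surface at z = 0. Lengths are in mm, angles in rad, forces in N, time in s.
With the tool pointing down it reaches from about 400 to 875 mm from the base axis. Payload 4.4 kg.
Tool frame: the origin (TCP) lies at the very end of the fingers, on their centre line; the grasp point (between the pads) lies 19 mm behind it; z points along the fingers, y is the line along which they close (so a half turn about z gives the same grasp; the last joint's range is limited). The gripper opens to 85 mm and grips with 20 to 120 N. Pads are 22 mm wide; open, the fingers measure 114 mm over their backs; the gripper's body (76 mm by 85 mm) begins 54 mm behind the grasp point. The pads swing forward as they close: fully open they stand 13 mm farther back than shut.
Start: joints at [1.239, 0.628, 0.038, 1.517, -0.027, 0.996, -0.02], TCP at [170.771, -627.18, 210.513] pointing down, gripper open.
Joint ranges: [-3.06, 3.06], [-0.37, 2.12], [-1.25, 1.32], [0.18, 2.47], [-1.1, 4.24], [0.23, 1.98], [-2.94, 2.94]. Speed limits (rad/s): [2.57, 2.57, 3.14, 3.14, 3.14, 3.14, 3.14].

## Interface

Orientations are given as [roll, pitch, yaw] about the fixed x, y, z axes, in that order (R = Rz(yaw) Ry(pitch) Rx(roll)).
In Python, from cell import ctrl gives the robot as it stands.
- The arm moves only by the tool step_arm, never from a script. Its argument "series" is a list that holds one entry, the list of rows, each a list of 7 numbers: the turn, a rotation vector about the tool's x, y, z as a fraction of full scale, then the shift along the tool's x, y, z as a fraction of full scale, then the closure, from 0 (fully open) to 1 (shut). In form: [[[ax, ay, az, tx, ty, tz, gripper], ...]]. A call has 1 to 12 rows; each row shifts and turns the commanded pose from where the row before left it, along the tool's axes as they then stand; what a row does not reach is not made up. Full scale, the value 1, is 150 mm for a shift and 45 degrees for a turn. A row lasts 1/10 s, in which the tool goes at most 50 mm and 8.59 degrees, less where a joint would pass 70% of its speed; a pose out of reach is approached as far as the arm can. A call with a number of a shift or a turn outside -1 to 1 is refused whole. A call with a gripper value outside its range is refused whole. The fingers move at their own pace and stop on an object; the grip force is fixed at half the most. Time passes only in rows, so rows that do not move let the fingers close. It gives the time, the measured TCP pose, the force, the opening and the grip force at its end, in the units of the state.
- ctrl.read_state(): the state, without advancing time (a new reading comes with each control period).
- ctrl.get_image(name): name is "scene" or "top" or "wrist"; returns a dict with "img" (420x560x3 uint8, red, green, blue), "fx", "fy", "cx", "cy" (pixels), "R" (3x3) and "t" (3): a world point X has camera coordinates R X + t. Camera axes: x right, y down, z forward; pixel columns grow to the right and rows downward; lengths in mm; the calibration is good to about 2 mm. A picture is of the moment at which its call begins. There is no depth.
- ctrl.finish_job(): hands the job in; it is judged then, once.
Trained networks look in a picture, given as the dict that the camera call returned (one of the last four; its "shot" number tells which), for a name from the list of things; names that differ only in an ending like _2 or _b are one class to them, and where a whole thing is asked for, a point or a joint stands for the part that bears it (a point fixed in the world has none). Each returns a list of dicts, best first, with "score" (0 to 1); they miss things now and then, are a little off and sometimes report something else, mostly with a low value. They report only what shows in the picture. A call takes as long as a camera call.
- ctrl.recognise(picture, thing): "centre" ([column, row] in pixels, amid what is visible of it).
The state is a dict: "clock": time; "qpos": joint angles; "qd": joint speeds; "tau": joint torques, N m; "eef_pos": TCP position; "tool_rot": TCP orientation; "force": force on the tool from outside, world axes, zero at the start; "torque": the same for the moment, N m; "width": finger opening in mm; "gripper_force": force on a finger pad.
Only numpy, scipy, OpenCV 4.12 (cv2) and the standard library are available. Lean on these libraries where they do the work, as an engineer would, in place of code of your own. Each camera call takes 0.05 s, during which the arm holds its last target. There are 200 camera calls.

## Working session

There is one attempt and no reset: what is moved stays moved. The work goes in short steps, Python scripts to look and compute and a tool call to move; the robot and the scene stay as the last step left them, time stands still between calls to the robot, and variables do not carry over. Pictures are saved under pics/ and viewed, at most 10 in all, crops included, and the job is handed in when it is done.

Besides the shell and the picture viewer there is one more tool, called after "Emit:" in YAML: its name, and indented under it one key for each argument. step_arm: Moves the arm, as the interface text tells. Shift numbers are shares of 150 mm and turn numbers shares of 45 degrees, none past 1 either way. Its arguments: {"type":"object","properties":{"series":{"type":"array","items":{"type":"array","items":{"type":"array","items":{"type":"number","minimum":-1,"maximum":1}}}}},"required":["series"]}

```bash
mkdir -p pics; cat > h.py <<'E'
import numpy as np, cv2, json
from cell import ctrl
def shot(n,fn=None):
    p=ctrl.get_image(n)
    if fn: cv2.imwrite('pics/'+fn,p['img'][:,:,::-1])
    return p
def cam(p): return np.array(p['R']),np.array(p['t']),np.array([[p['fx'],0,p['cx']],[0,p['fy'],p['cy']],[0,0,1]])
def ray(p,uv,z):
    R,t,K=cam(p); c=-R.T@t; d=R.T@np.linalg.inv(K)@np.array([uv[0],uv[1],1]); return c+d*(z-c[2])/d[2]
def proj(p,X):
    R,t,K=cam(p); x=K@(R@np.array(X,float).T+t[:,None]); return (x[:2]/x[2]).T
E
python3 - <<'E'
from h import *
s=ctrl.read_state(); print({k:np.round(v,3).tolist() for k,v in s.items()})
ims=[]
for n in ['scene','top']:
    p=shot(n); print(n,p['img'].shape,np.round(p['t'],0),np.round(-np.array(p['R']).T@p['t'],0),p['fx'])
    cv2.imwrite(f'pics/{n}0.png',p['img'][:,:,::-1])
    for th in ['pack','tab','plinth','charger','dome','coaster','mug']:
        r=ctrl.recognise(p,th); print(th,[(np.round(q['centre'],0).tolist(),round(q['score'],2)) for q in r[:2]], [np.round(ray(p,q['centre'],50),0)[:2].tolist() for q in r[:1]])
E
```

```text
{'clock': 0.0, 'qpos': [1.239, 0.629, 0.038, 1.518, -0.027, 0.996, -0.02], 'qd': [0.001, -0.001, 0.001, -0.001, -0.001, -0.002, -0.001], 'tau': [0.0, -56.339, 1.227, -19.344, 0.011, 0.01, 0.0], 'eef_pos': [170.586, -626.542, 209.603], 'tool_rot': [-3.14, 0.0, 0.266], 'force': [-0.424, -0.585, -0.009], 'torque': [0.014, -0.069, 0.023], 'gripper_force': 0.0, 'width': 85.382}
scene (420, 560, 3) [ 542. -161. 1228.] [890. 543. 861.] 501.30488978239725
pack [([404.0, 290.0], 0.96), ([284.0, 158.0], 0.47)] [[459.0, 231.0]]
tab [([412.0, 300.0], 0.77), ([376.0, 334.0], 0.41)] [[457.0, 255.0]]
plinth [] []
charger [([284.0, 159.0], 0.56)] [[499.0, -172.0]]
dome [([359.0, 326.0], 0.71)] [[572.0, 256.0]]
coaster [([348.0, 209.0], 0.69)] [[448.0, 19.0]]
mug [([206.0, 257.0], 0.92), ([376.0, 340.0], 0.18)] [[758.0, -3.0]]
top (420, 560, 3) [ -7. 628. 758.] [484.  22. 857.] 424.9013313762467
pack [([141.0, 290.0], 0.88)] [[473.0, 251.0]]
tab [([124.0, 293.0], 0.65)] [[468.0, 281.0]]
plinth [([151.0, 258.0], 0.82)] [[532.0, 234.0]]
charger [([378.0, 276.0], 0.8), ([277.0, 140.0], 0.67)] [[488.0, -190.0]]
dome [([136.0, 229.0], 0.75)] [[587.0, 265.0]]
coaster [([146.0, 257.0], 0.73), ([286.0, 312.0], 0.57)] [[533.0, 244.0]]
mug [([280.0, 140.0], 0.67)] [[760.0, -9.0]]
```

View pics/top0.png

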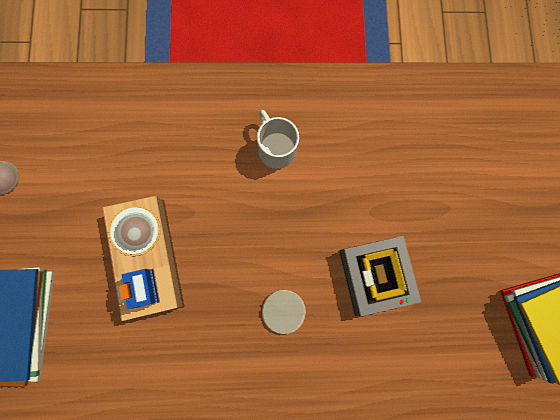

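View pics/scene0.png

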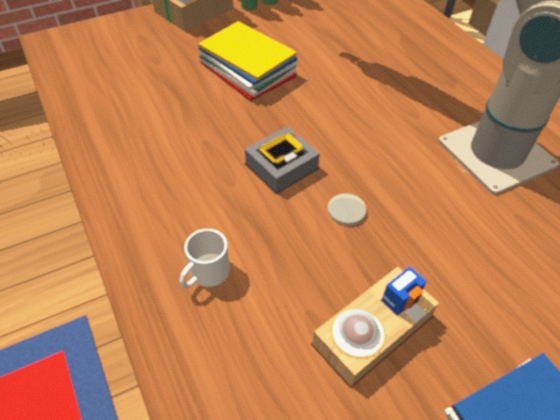

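The plinth, with the pack's tab to the left (+y), is at about (140,260). The charger, with its white catch also to the left, is at about (380,275). The mug is at (278,140) and the coaster at (284,312). Next I'll take enlarged crops to fit the edges.

```bash
python3 - <<'E'
import cv2,numpy as np
a=cv2.imread('pics/top0.png')
l=cv2.resize(a[185:335,90:190],None,fx=4,fy=4,interpolation=cv2.INTER_CUBIC)
r=cv2.resize(a[225:325,330:430],None,fx=4,fy=4,interpolation=cv2.INTER_CUBIC)
r=np.vstack([r,np.zeros((200,400,3),np.uint8)])
cv2.imwrite('pics/crop1.png',np.hstack([l,r]))
E
```

```text
(no output)
```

View pics/crop1.png

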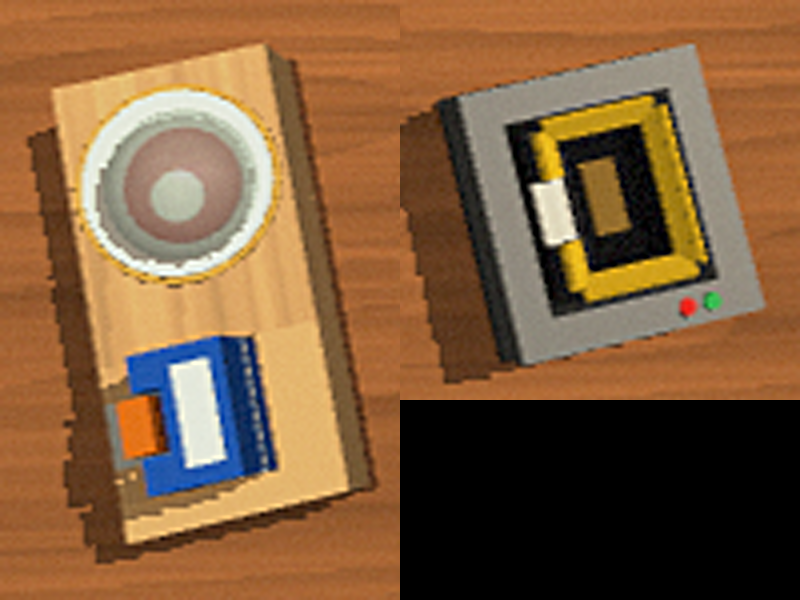

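The crop shows the corners clearly: plinth top, pack top, charger top and yellow funnel. I'll turn these into poses.

```bash
python3 - <<'E'
from h import *
p=shot('top')
def fit(name,c,off,z,dim):
    W=np.array([ray(p,(np.array(u)/4+off),z)[:2] for u in c]) # order: TL(+x,+y),TR(+x,-y),BR(-x,-y),BL(-x,+y)
    m=W.mean(0); ex=W[0]+W[1]-W[2]-W[3]; ey=W[0]+W[3]-W[1]-W[2]
    print(name,m.round(1),'L',(np.linalg.norm(ex)/2).round(1),(np.linalg.norm(ey)/2).round(1),'want',dim,'yaw',np.degrees([np.arctan2(ex[1],ex[0]),np.arctan2(-ey[0],ey[1])]).round(1))
L=np.array([90,185]);R=np.array([330-100,225])
fit('plinth',[(53,90),(267,43),(350,490),(127,545)],L,55,(213,100))
fit('pack',[(127,355),(222,337),(245,475),(150,497)],L,110,(60,40))
fit('charger',[(457,97),(692,45),(764,303),(520,366)],R,50,(128,118))
fit('insert',[(505,125),(668,89),(717,279),(553,317)],R,55,(0,0))
fit('funnel',[(540,122),(655,97),(708,262),(585,302)],R,64,(80.4,60.4))
E
```

```text
plinth [533.6 254.4] L 212.5 100.9 want (213, 100) yaw [11.8 12.2]
pack [476.  241.8] L 59.8 40.1 want (60, 40) yaw [11.4 10.6]
charger [ 489.8 -198. ] L 126.1 118.9 want (128, 118) yaw [11.2 11.7]
insert [ 489.4 -197.7] L 90.8 80.4 want (0, 0) yaw [11.1 11. ]
funnel [ 492.2 -200.7] L 81.8 58.7 want (80.4, 60.4) yaw [12.7 13.4]
```

Emit:
step_arm:
  series:
    - [[0, 0, 0.073, 0.22, -0.141, 0, 0], [0, 0, 0, 0.22, -0.141, 0, 0], [0, 0, 0, 0.22, -0.141, 0, 0], [0, 0, 0, 0.22, -0.141, 0, 0], [0, 0, 0, 0.22, -0.141, 0, 0], [0, 0, 0, 0.22, -0.141, 0, 0], [0, 0, 0, 0.22, -0.141, 0, 0], [0, 0, 0, 0.22, -0.141, 0, 0], [0, 0, 0, 0.22, -0.141, 0, 0], [0, 0, 0, 0.22, -0.141, 0, 0], [0, 0, 0, 0.066, -0.255, 0, 0], [0, 0, 0, 0.066, -0.255, 0, 0]]

```text
clock: 2.05
eef_pos: [452.6, -269.9, 210.4]
tool_rot: [3.141, -0.0, 0.209]
force: [-0.1, -0.8, 0.6]
width: 85.4
gripper_force: 0.0
```

Emit:
step_arm:
  series:
    - [[0, 0, 0, 0.066, -0.255, 0, 0], [0, 0, 0, 0.066, -0.255, 0, 0], [0, 0, 0, 0.066, -0.255, 0, 0], [0, 0, 0, 0.066, -0.255, 0, 0], [0, 0, 0, 0.066, -0.255, 0, 0], [0, 0, 0, 0.066, -0.255, 0, 0], [0, 0, 0, 0, 0, 0, 0], [0, 0, 0, 0, 0, 0, 0]]

```text
clock: 2.85
eef_pos: [462.6, -33.9, 210.7]
tool_rot: [3.141, -0.0, 0.211]
force: [-0.2, -0.5, -0.5]
width: 85.7
gripper_force: 0.0
```

Emit:
step_arm:
  series:
    - [[0, 0, 0, 0.067, -0.254, 0, 0], [0, 0, 0, 0.067, -0.254, 0, 0], [0, 0, 0, 0.067, -0.254, 0, 0], [0, 0, 0, 0.067, -0.254, 0, 0], [0, 0, 0, 0.067, -0.254, 0, 0], [0, 0, 0, 0.067, -0.254, 0, 0], [0, 0, 0, 0.067, -0.254, 0, 0], [0, 0, 0, 0, 0, 0, 0], [0, 0, 0, 0, 0, 0, 0]]

```text
clock: 3.75
eef_pos: [476.6, 239.9, 210.2]
tool_rot: [3.141, 0.0, 0.208]
force: [0.8, -0.7, 0.6]
width: 85.4
gripper_force: 0.0
```

```bash
python3 - <<'E'
from h import *
p=shot('wrist','w1.png'); np.save('w1.npy',p,allow_pickle=True)
print(np.round(-np.array(p['R']).T@p['t'],1),p['fx'],ctrl.read_state()['eef_pos'])
E
```

```text
[555.2 256.6 373.1] 352.1173631263833 [476.62299963 238.6312636  210.27784739]
```

View pics/w1.png

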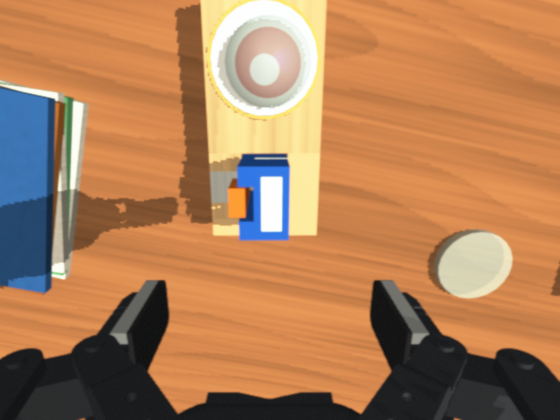

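The wrist view shows the pack top at columns 238–289 and rows 166–240, with the tab on the left at column 227. The axes are almost parallel to the image.

```bash
python3 - <<'E'
from h import *
p=np.load('w1.npy',allow_pickle=True).item()
g=p['img'].astype(int); 
for r in (175,190,215,230): print(r,[tuple(g[r,c]) for c in range(235,241)],[tuple(g[r,c]) for c in range(286,293)])
for r,a in ((160,0),(200,0),(230,0)):
    w=(g[r,:,0]>190)&(g[r,:,1]>160)
    b=(g[r,:,2]>120)&(g[r,:,0]<60)
    print(r,np.where(b[200:330])[0][[0,-1]]+200)
b=(g[...,2]>g[...,0]+60); b[:, :200]=0;b[:,330:]=0
ys,xs=np.where(b); print(ys.min(),ys.max(),xs.min(),xs.max())
W=np.array([ray(p,u,110)[:2] for u in [(238,166),(289,166),(289,240.5),(238,240.5)]]);print(W.round(1),W.mean(0).round(1))
t=ray(p,(227,201),88); print('tab edge',t.round(1))
W=np.array([ray(p,u,55)[:2] for u in [(318.5,235),(213,237)]]);print(W)
E
```

```text
175 [(np.int64(166), np.int64(163), np.int64(152)), (np.int64(154), np.int64(158), np.int64(168)), (np.int64(117), np.int64(140), np.int64(201)), (np.int64(72), np.int64(123), np.int64(225)), (np.int64(53), np.int64(119), np.int64(229)), (np.int64(52), np.int64(120), np.int64(229))] [(np.int64(51), np.int64(120), np.int64(229)), (np.int64(54), np.int64(122), np.int64(230)), (np.int64(88), np.int64(133), np.int64(228)), (np.int64(172), np.int64(170), np.int64(216)), (np.int64(239), np.int64(216), np.int64(186)), (np.int64(252), np.int64(232), np.int64(167)), (np.int64(253), np.int64(235), np.int64(161))]
190 [(np.int64(253), np.int64(159), np.int64(52)), (np.int64(253), np.int64(157), np.int64(51)), (np.int64(253), np.int64(158), np.int64(52)), (np.int64(253), np.int64(157), np.int64(53)), (np.int64(253), np.int64(159), np.int64(53)), (np.int64(253), np.int64(157), np.int64(51))] [(np.int64(50), np.int64(120), np.int64(229)), (np.int64(55), np.int64(122), np.int64(229)), (np.int64(108), np.int64(138), np.int64(226)), (np.int64(203), np.int64(184), np.int64(208)), (np.int64(247), np.in
[... 774 characters left out ...]
158)), (np.int64(253), np.int64(235), np.int64(159)), (np.int64(252), np.int64(232), np.int64(164)), (np.int64(239), np.int64(215), np.int64(185)), (np.int64(170), np.int64(169), np.int64(214)), (np.int64(86), np.int64(131), np.int64(227))] [(np.int64(53), np.int64(121), np.int64(230)), (np.int64(85), np.int64(131), np.int64(228)), (np.int64(166), np.int64(167), np.int64(217)), (np.int64(237), np.int64(213), np.int64(187)), (np.int64(252), np.int64(232), np.int64(165)), (np.int64(253), np.int64(235), np.int64(160)), (np.int64(253), np.int64(235), np.int64(159))]Traceback (most recent call last):
  File "<stdin>", line 8, in <module>
IndexError: index 0 is out of bounds for axis 0 with size 0
```

```bash
python3 - <<'E'
from h import *
p=np.load('w1.npy',allow_pickle=True).item()
W=np.array([ray(p,u,110)[:2] for u in [(237.3,166),(289.5,166),(288.7,240.5),(239.8,240.5)]]);m=W.mean(0)
ex=W[0]+W[1]-W[2]-W[3]; ey=W[0]+W[3]-W[1]-W[2]
print(W.round(1),m.round(1),np.linalg.norm(ex)/2,np.linalg.norm(ey)/2,np.degrees([np.arctan2(ex[1],ex[0]),np.arctan2(-ey[0],ey[1])]))
print('tab edge',ray(p,(226.7,201),96).round(1))
e=np.array(ctrl.read_state()['eef_pos'])[:2]
R=np.array([[.978,.208],[.208,-.978]])
print('pack in tool',R@(m-e))
E
```

```text
[[502.8 269.8]
 [510.9 231.4]
 [451.7 218.5]
 [443.6 257.1]] [477.2 244.2] 60.55641975795872 39.373736771644836 [12.2319715  11.86099596]
tab edge [469.8 273.9  96. ]
pack in tool [ 1.74026196 -5.31115883]
```

Emit:
step_arm:
  series:
    - [[0, 0, 0, 0.005, -0.028, 0, 0], [0, 0, 0, 0, 0, 0.15, 0], [0, 0, 0, 0, 0, 0.15, 0], [0, 0, 0, 0, 0, 0.15, 0], [0, 0, 0, 0, 0, 0.15, 0], [0, 0, 0, 0, 0, 0.15, 0], [0, 0, 0, 0, 0, 0.1, 0], [0, 0, 0, 0, 0, 0.077, 0], [0, 0, 0, 0, 0, 0, 0], [0, 0, 0, 0, 0, 0, 0.25]]

```text
clock: 4.8
eef_pos: [476.4, 244.7, 71.8]
tool_rot: [3.142, -0.001, 0.207]
force: [0.0, 0.6, 0.1]
width: 73.2
gripper_force: 0.0
```

```bash
python3 - <<'E'
from h import *
p=shot('wrist'); s=p['img'][140:420,120:420]; cv2.imwrite('pics/w2.png',cv2.resize(s,None,fx=2,fy=2)[:,:,::-1])
S=[]
for i in range(4):
    q=shot('top'); s=ctrl.read_state(); S.append(s['eef_pos']); print(s['eef_pos'],s['width'],s['force'])
print(np.mean(S,0))
E
```

```text
[476.63390039 245.21933709  72.34530298] 64.08178049495646 [ 0.55917778 -0.02073809  0.1643211 ]
[476.59324811 245.29926752  72.37232825] 64.24650370952752 [-0.59705246  0.08243243  0.08728722]
[476.49528208 245.32926122  72.31526189] 64.14498526126204 [ 0.31316251 -0.18864751 -0.21792259]
[476.41220252 245.34439363  72.22719359] 64.22685782052976 [ 0.00573279 -1.31057879  0.05078867]
[476.53365827 245.29806487  72.31502168]
```

View pics/w2.png

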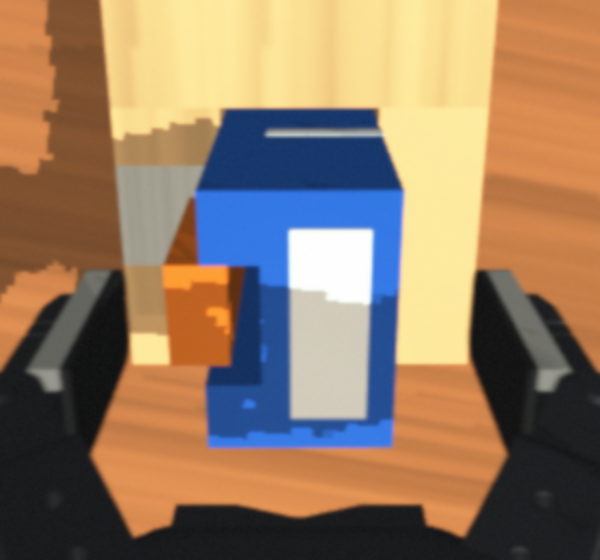

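The pads are at crop columns ≈122 and 477, so their centre is ≈300. The pack spans 197–403 at its top front edge. I'll compare that against the projected tool axis.

```bash
python3 - <<'E'
from h import *
p=shot('wrist'); e=np.array(ctrl.read_state()['eef_pos'])
print(p['cx'],proj(p,[e+[0,0,k] for k in (0,19,40)]), np.array(p['R'])@[.978,.208,0], np.array(p['R'])@[.208,-.978,0])
c=lambda x,y:(120+x/2,140+y/2)
W=np.array([ray(p,c(*u),110)[:2] for u in [(197,189),(403,189),(392.5,446),(208,446)]]);print(W.round(1),W.mean(0).round(1))
R=np.array([[.978,.208],[.208,-.978]]); print('in tool',R@(W.mean(0)-e[:2]))
f=[ray(p,c(*u),z)[:2] for z in (72,85) for u in [(122,272),(477,272)]]
print([(R@(q-e[:2])).round(1) for q in f])
f=[ray(p,c(*u),z)[:2] for z in (72,85) for u in [(62,375),(540,375)]]
print([(R@(q-e[:2])).round(1) for q in f])
E
```

```text
269.03661070070996 [[269.23134476 263.87198333]
 [269.21033392 282.29558051]
 [269.18088626 308.11709851]] [-0.00204347 -0.95079324 -0.30941242] [ 0.99987137 -0.00162316 -0.00161569]
[[502.6 270.6]
 [510.7 232.2]
 [452.3 219.4]
 [444.  258.6]] [477.4 245.2]
in tool [1.08261195 0.35850625]
[array([ -6.9, -45.7]), array([-7. , 46.2]), array([  0., -42.]), array([-0.1, 42.5])]
[array([-38.2, -64.5]), array([-38.4,  65.7]), array([-28.8, -59.4]), array([-28.9,  60.5])]
```

Emit:
step_arm:
  series:
    - [[0, 0, 0, 0.007, 0, 0, 0.35], [0, 0, 0, 0, 0, 0, 0.4], [0, 0, 0, 0, 0, 0, 0.44], [0, 0, 0, 0, 0, 0, 0.46], [0, 0, 0, 0, 0, 0, 0.46], [0, 0, 0, 0, 0, 0, 0.46]]

```text
clock: 5.7
eef_pos: [477.3, 245.9, 71.8]
tool_rot: [-3.141, -0.001, 0.209]
force: [-0.9, 1.3, 4.8]
width: 46.4
gripper_force: 4.8
```

Emit:
step_arm:
  series:
    - [[0, 0, 0, 0, 0, 0, 0.48], [0, 0, 0, 0, 0, 0, 0.49], [0, 0, 0, 0, 0, 0, 0.5], [0, 0, 0, 0, 0, 0, 0.5]]

```text
clock: 6.1
eef_pos: [477.3, 245.4, 71.8]
tool_rot: [-3.142, -0.001, 0.208]
force: [-0.2, 1.9, 5.6]
width: 43.1
gripper_force: 8.3
```

Emit:
step_arm:
  series:
    - [[0, 0, 0, 0, 0, 0, 0.51], [0, 0, 0, 0, 0, 0, 0.515], [0, 0, 0, 0, 0, 0, 0.515], [0, 0, 0, 0, 0, 0, 0.515]]

```text
clock: 6.5
eef_pos: [477.4, 245.2, 71.9]
tool_rot: [3.141, -0.001, 0.208]
force: [0.8, 1.1, 5.6]
width: 41.7
gripper_force: 9.7
```

Emit:
step_arm:
  series:
    - [[0, 0, 0, 0, 0, 0, 0.52], [0, 0, 0, 0, 0, 0, 0.522], [0, 0, 0, 0, 0, 0, 0.522]]

```text
clock: 6.8
eef_pos: [477.5, 245.0, 71.9]
tool_rot: [3.141, -0.001, 0.208]
force: [0.1, 0.1, 5.9]
width: 41.3
gripper_force: 10.4
```

Emit:
step_arm:
  series:
    - [[0, 0, 0, 0, 0, 0, 0.525], [0, 0, 0, 0, 0, 0, 0.525], [0, 0, 0, 0, 0, 0, 0.525]]

```text
clock: 7.1
eef_pos: [477.5, 244.9, 71.9]
tool_rot: [3.141, -0.001, 0.208]
force: [0.3, 0.6, 6.7]
width: 40.9
gripper_force: 10.7
```

Emit:
step_arm:
  series:
    - [[0, 0, 0, 0, 0, 0, 0.53], [0, 0, 0, 0, 0, 0, 0.53], [0, 0, 0, 0, 0, 0, 0.53]]

```text
clock: 7.4
eef_pos: [477.5, 244.9, 72.0]
tool_rot: [3.141, -0.001, 0.208]
force: [-0.9, 0.7, 7.6]
width: 40.7
gripper_force: 17.7
```

Emit:
step_arm:
  series:
    - [[0, 0, 0, 0, 0, 0, 0.535], [0, 0, 0, 0, 0, -0.01, 0.535], [0, 0, 0, 0, 0, -0.01, 0.535], [0, 0, 0, 0, 0, -0.01, 0.535], [0, 0, 0, 0, 0, 0, 0.535]]

```text
clock: 7.9
eef_pos: [476.7, 244.8, 75.7]
tool_rot: [3.141, 0.001, 0.208]
force: [1.4, -1.0, -2.8]
width: 39.9
gripper_force: 25.8
```

Emit:
step_arm:
  series:
    - [[0, 0, 0, 0, 0, -0.03, 0.535], [0, 0, 0, 0, 0, -0.04, 0.535], [0, 0, 0, 0, 0, -0.05, 0.535], [0, 0, 0, 0, 0, -0.06, 0.535], [0, 0, 0, 0, 0, -0.08, 0.535], [0, 0, 0, 0, 0, -0.08, 0.535], [0, 0, 0, 0, 0, -0.1, 0.535], [0, 0, 0, 0, 0, -0.1, 0.535], [0, 0, 0, 0, 0, -0.1, 0.535], [0, 0, 0, 0, 0, -0.04, 0.535], [0, 0, 0, 0, 0, 0, 0.535], [0, 0, 0, 0, 0, 0, 0.535]]

```text
clock: 9.1
eef_pos: [476.5, 245.1, 177.8]
tool_rot: [3.141, 0.001, 0.208]
force: [-0.4, -0.7, -4.4]
width: 40.1
gripper_force: 25.8
```

Emit:
step_arm:
  series:
    - [[0, 0, 0, -0.04, 0.1, 0, 0.535], [0, 0, 0, -0.098, 0.242, 0, 0.535], [0, 0, 0, -0.098, 0.242, 0, 0.535], [0, 0, 0, -0.098, 0.242, 0, 0.535], [0, 0, 0, -0.098, 0.242, 0, 0.535], [0, 0, 0, -0.098, 0.242, 0, 0.535], [0, 0, 0, -0.098, 0.242, 0, 0.535], [0, 0, 0, -0.098, 0.242, 0, 0.535], [0, 0, 0, -0.098, 0.242, 0, 0.535], [0, 0, 0, -0.098, 0.242, 0, 0.535], [0, 0, 0, -0.098, 0.242, 0, 0.535], [0, 0, 0, -0.098, 0.242, 0, 0.535]]

```text
clock: 10.3
eef_pos: [396.5, -196.7, 177.5]
tool_rot: [-3.141, 0.002, 0.208]
force: [0.4, -0.6, -3.5]
width: 40.1
gripper_force: 26.0
```

Emit:
step_arm:
  series:
    - [[0, 0, 0, -0.058, 0.142, 0, 0.535], [0, 0, 0, 0, 0, 0, 0.535], [0, 0, 0, 0, 0, 0, 0.535], [0, 0, 0, 0, 0, 0, 0.535]]

```text
clock: 10.7
eef_pos: [393.9, -216.3, 177.6]
tool_rot: [-3.14, 0.001, 0.209]
force: [-0.4, 0.0, -3.2]
width: 40.0
gripper_force: 26.1
```

```bash
python3 - <<'E'
from h import *
p=shot('wrist','w3.png'); s=ctrl.read_state(); np.save('w3.npy',dict(p,e=s['eef_pos']),allow_pickle=True)
print(s['eef_pos'],s['tool_rot'],s['gripper_force'],s['width'])
cv2.imwrite('pics/w3c.png',cv2.resize(p['img'][0:260,170:430],None,fx=2.3,fy=2.3,interpolation=cv2.INTER_CUBIC)[:,:,::-1])
E
```

```text
[ 394.2259643  -216.17443201  177.729402  ] [-3.14058781e+00  5.34419386e-04  2.10185740e-01] 26.073131561279297 40.34496260380938
```

View pics/w3c.png

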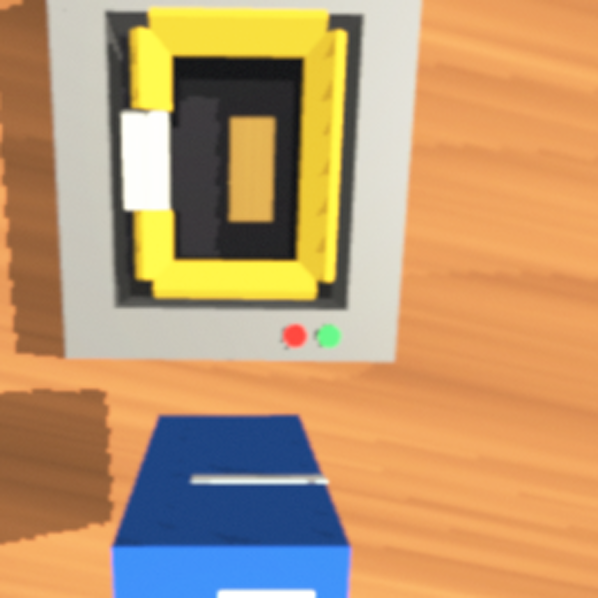

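The crop shows the well mouth with inner corners at about (173,57), (303,57), (297,260) and (175,260), and the catch at left (145,160). The front lower edge of the gripped pack runs from (160,414) to (299,414).

```bash
python3 - <<'E'
from h import *
p=np.load('w3.npy',allow_pickle=True).item(); e=np.array(p['e']); y=.2085
R=np.array([[np.cos(y),np.sin(y)],[np.sin(y),-np.cos(y)]])
c=lambda u:(170+(u[0]+.5)/2.3-.5,(u[1]+.5)/2.3-.5)
def fit(n,C,z):
    W=np.array([ray(p,c(u),z)[:2] for u in C]);m=W.mean(0); ex=W[0]+W[1]-W[2]-W[3]; ey=W[0]+W[3]-W[1]-W[2]
    print(n,'world',m.round(1),'tool',(R@(m-e[:2])).round(2),np.linalg.norm(ex)/2,np.linalg.norm(ey)/2,np.degrees([np.arctan2(ex[1],ex[0]),np.arctan2(-ey[0],ey[1])]).round(1))
fit('mouth55',[(173,57),(303,57),(296.5,260),(175,260)],55)
fit('funnel64',[(130,8),(347,8),(334,298),(137,298)],64)
fit('insert50',[(107,12),(362,14),(347,308),(117,306)],50)
for z in (113,115.7): print([ (R@(ray(p,c(u),z)[:2]-e[:2])).round(2) for u in [(160,414),(299,414)]])
for z in (213,215.7): print([ (R@(ray(p,c(u),z)[:2]-e[:2])).round(2) for u in [(112,547),(349,547)]])
E
```

```text
mouth55 world [ 492.5 -197.9] tool [99.93  2.5 ] 61.61412058027346 41.104528668221455 [11.5 11.9]
funnel64 world [ 492.4 -197.9] tool [99.8   2.45] 85.02609196433889 65.40689547697947 [11.5 11.9]
insert50 world [ 490.9 -197.1] tool [98.56  1.33] 91.025774998963 80.70059157750288 [11.5 11.5]
[array([ 28.88, -19.75]), array([28.91, 20.09])]
[array([ 29.49, -19.51]), array([29.51, 19.85])]
[array([ 28.4 , -19.68]), array([28.44, 20.48])]
[array([ 29.5 , -19.25]), array([29.53, 20.05])]
```

Emit:
step_arm:
  series:
    - [[0, 0, 0.006, 0.1, 0.018, 0, 0.535], [0, 0, 0, 0.17, 0, 0, 0.535], [0, 0, 0, 0.17, 0, 0, 0.535], [0, 0, 0, 0.17, 0, 0, 0.535], [0, 0, 0, 0.06, 0, 0, 0.535], [0, 0, 0, 0, 0, 0.1, 0.535], [0, 0, 0, 0, 0, 0.1, 0.535], [0, 0, 0, 0, 0, 0.1, 0.535], [0, 0, 0, 0, 0, 0, 0.535], [0, 0, 0, 0, 0, 0, 0.535]]

```text
clock: 11.75
eef_pos: [492.9, -199.2, 133.0]
tool_rot: [-3.141, 0.001, 0.204]
force: [1.0, 0.1, -3.2]
width: 39.9
gripper_force: 26.1
```

```bash
python3 - <<'E'
from h import *
S=[];F=[]
for i in range(4):
    q=shot('top'); s=ctrl.read_state(); S.append(s['eef_pos']); F.append(s['force'])
print(np.mean(S,0),np.mean(F,0),s['tool_rot'])
y=.2085;R=np.array([[np.cos(y),np.sin(y)],[np.sin(y),-np.cos(y)]])
e=np.mean(S,0)[:2]+R.T@[-.5,.25]
print('pack',e,'to mouth',R@(np.array([492.5,-198.4])-e))
E
```

```text
[ 493.80277794 -199.62999193  133.71686388] [ 0.27993451 -0.21317365 -3.1760867 ] [ 3.14081055e+00 -1.24827358e-03  2.03850705e-01]
pack [ 493.36535485 -199.97807387] to mouth [-0.51996378 -1.72301881]
```

Emit:
step_arm:
  series:
    - [[0, 0, 0, -0.003, -0.006, 0.027, 0.535], [0, 0, 0, 0, 0, 0.02, 0.535], [0, 0, 0, 0, 0, 0.013, 0.535], [0, 0, 0, 0, 0, 0.013, 0.535], [0, 0, 0, 0, 0, 0.013, 0.535], [0, 0, 0, 0, 0, 0.013, 0.535], [0, 0, 0, 0, 0, 0, 0.535], [0, 0, 0, 0, 0, 0, 0.535]]

```text
clock: 12.75
eef_pos: [492.8, -198.8, 118.1]
tool_rot: [-3.142, 0.0, 0.204]
force: [-0.6, -0.6, -3.5]
width: 40.2
gripper_force: 26.1
```

Emit:
step_arm:
  series:
    - [[0, 0, 0, 0, 0, 0.01, 0.535], [0, 0, 0, 0, 0, 0.01, 0.535], [0, 0, 0, 0, 0, 0.01, 0.535], [0, 0, 0, 0, 0, 0, 0.535]]

```text
clock: 13.15
eef_pos: [492.7, -198.7, 113.4]
tool_rot: [-3.141, 0.0, 0.204]
force: [-0.7, 1.5, -3.6]
width: 40.2
gripper_force: 26.1
```

Emit:
step_arm:
  series:
    - [[0, 0, 0, 0, 0, 0.015, 0.535], [0, 0, 0, 0, 0, 0.015, 0.535], [0, 0, 0, 0, 0, 0.015, 0.535], [0, 0, 0, 0, 0, 0.015, 0.535], [0, 0, 0, 0, 0, 0, 0.535]]

```text
clock: 13.65
eef_pos: [492.6, -198.7, 104.2]
tool_rot: [-3.141, 0.001, 0.204]
force: [0.2, 0.5, -2.7]
width: 40.3
gripper_force: 26.0
```

Emit:
step_arm:
  series:
    - [[0, 0, 0, 0, 0, 0.02, 0.535], [0, 0, 0, 0, 0, 0.02, 0.535], [0, 0, 0, 0, 0, 0.02, 0.535], [0, 0, 0, 0, 0, 0.02, 0.535], [0, 0, 0, 0, 0, 0, 0.535]]

```text
clock: 14.15
eef_pos: [492.5, -198.7, 92.1]
tool_rot: [-3.141, 0.001, 0.204]
force: [0.1, 0.4, -4.5]
width: 40.1
gripper_force: 26.0
```

Emit:
step_arm:
  series:
    - [[0, 0, 0, 0, 0, 0.015, 0.535], [0, 0, 0, 0, 0, 0.015, 0.535], [0, 0, 0, 0, 0, 0.013, 0.535], [0, 0, 0, 0, 0, 0, 0.535]]

```text
clock: 14.55
eef_pos: [492.8, -198.7, 85.9]
tool_rot: [-3.141, 0.0, 0.204]
force: [-0.7, 0.5, -3.6]
width: 39.8
gripper_force: 26.0
```

Emit:
step_arm:
  series:
    - [[0, 0, 0, 0, 0, 0.015, 0.535], [0, 0, 0, 0, 0, 0.015, 0.535], [0, 0, 0, 0, 0, 0.01, 0.535], [0, 0, 0, 0, 0, 0.01, 0.535], [0, 0, 0, 0, 0, 0, 0.535]]

```text
clock: 15.05
eef_pos: [492.7, -198.8, 78.4]
tool_rot: [-3.141, 0.0, 0.204]
force: [-0.8, 1.5, -4.2]
width: 40.4
gripper_force: 25.9
```

Emit:
step_arm:
  series:
    - [[0, 0, 0, 0, 0, 0.01, 0.535], [0, 0, 0, 0, 0, 0.01, 0.535], [0, 0, 0, 0, 0, 0, 0.535]]

```text
clock: 15.35
eef_pos: [492.9, -198.8, 75.8]
tool_rot: [3.142, -0.0, 0.204]
force: [-1.2, 1.7, 1.7]
width: 40.8
gripper_force: 26.3
```

Emit:
step_arm:
  series:
    - [[0, 0, 0, 0, 0, 0.007, 0.535], [0, 0, 0, 0, 0, 0.007, 0.535], [0, 0, 0, 0, 0, 0, 0.535]]

```text
clock: 15.65
eef_pos: [492.9, -198.9, 73.6]
tool_rot: [3.141, -0.0, 0.204]
force: [-0.3, 1.7, 2.4]
width: 40.3
gripper_force: 26.4
```

Emit:
step_arm:
  series:
    - [[0, 0, 0, 0, 0, 0.007, 0.535], [0, 0, 0, 0, 0, 0.007, 0.535], [0, 0, 0, 0, 0, 0, 0.535]]

```text
clock: 15.95
eef_pos: [493.0, -198.9, 71.8]
tool_rot: [3.141, -0.0, 0.204]
force: [-2.3, 1.6, 6.6]
width: 40.4
gripper_force: 26.8
```

Emit:
step_arm:
  series:
    - [[0, 0, 0, 0, 0, 0.004, 0.535], [0, 0, 0, 0, 0, 0, 0.535]]

```text
clock: 16.15
eef_pos: [493.1, -198.9, 71.8]
tool_rot: [3.141, -0.001, 0.204]
force: [-2.4, 2.7, 11.4]
width: 40.0
gripper_force: 27.2
```

Emit:
step_arm:
  series:
    - [[0, 0, 0, 0, 0, 0, 0.53], [0, 0, 0, 0, 0, 0.001, 0.525], [0, 0, 0, 0, 0, 0, 0.525]]

```text
clock: 16.45
eef_pos: [493.2, -198.8, 71.7]
tool_rot: [3.141, -0.001, 0.204]
force: [-3.2, 1.0, 11.9]
width: 40.9
gripper_force: 14.5
```

Emit:
step_arm:
  series:
    - [[0, 0, 0, 0, -0.003, 0.001, 0.515], [0, 0, 0, 0, -0.003, 0.001, 0.505], [0, 0, 0, 0, 0, 0, 0.505]]

```text
clock: 16.75
eef_pos: [493.2, -198.0, 71.4]
tool_rot: [3.141, -0.001, 0.204]
force: [-2.9, 3.0, 10.7]
width: 42.2
gripper_force: 8.2
```

Emit:
step_arm:
  series:
    - [[0, 0, 0, 0, -0.003, 0.001, 0.495], [0, 0, 0, 0, -0.003, 0.001, 0.485], [0, 0, 0, 0, -0.003, 0.001, 0.475], [0, 0, 0, 0, 0, 0, 0.475]]

```text
clock: 17.15
eef_pos: [493.0, -196.7, 70.7]
tool_rot: [3.141, -0.001, 0.204]
force: [-1.8, 2.0, 8.3]
width: 45.0
gripper_force: 5.8
```

Emit:
step_arm:
  series:
    - [[0, 0, 0, 0, -0.003, 0.001, 0.465], [0, 0, 0, 0, -0.003, 0.001, 0.455], [0, 0, 0, 0, -0.003, 0.001, 0.445], [0, 0, 0, 0, 0, 0, 0.445]]

```text
clock: 17.55
eef_pos: [492.6, -195.4, 69.9]
tool_rot: [3.141, -0.001, 0.204]
force: [-1.3, 1.3, 5.5]
width: 47.5
gripper_force: 3.6
```

Emit:
step_arm:
  series:
    - [[0, 0, 0, 0, -0.003, 0, 0.43], [0, 0, 0, 0, 0, 0, 0.38], [0, 0, 0, 0, 0, 0, 0.2], [0, 0, 0, 0, 0, 0, 0], [0, 0, 0, 0, 0, 0, 0], [0, 0, 0, 0, 0, 0, 0], [0, 0, 0, 0, 0, 0, 0]]

```text
clock: 18.25
eef_pos: [492.1, -194.9, 69.5]
tool_rot: [3.142, -0.0, 0.204]
force: [0.1, -1.1, 0.1]
width: 85.6
gripper_force: 0.0
```

```bash
python3 - <<'E'
from h import *
p=shot('wrist'); s=ctrl.read_state(); print(s['eef_pos'],s['width'],s['force'])
cv2.imwrite('pics/w4.png',cv2.resize(p['img'][140:420,120:420],None,fx=2,fy=2)[:,:,::-1])
E
```

```text
[ 492.0526775  -194.84493885   69.51892241] 85.53453214601349 [-0.14399002 -0.32606574  0.24341199]
```

View pics/w4.png

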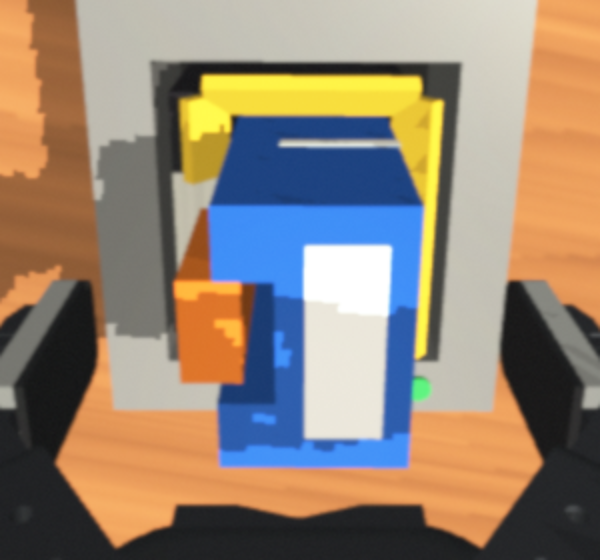

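The pack stands in the well with its tab out, and the fingers are clear of it. I'll estimate the height from the top face: corners (211,205), (423,205), (408,467), (219,467).

```bash
python3 - <<'E'
from h import *
from scipy.optimize import least_squares
c=lambda u:(120+(u[0]+.5)/2-.5,140+(u[1]+.5)/2-.5)
p=shot('wrist')
def solve(p,C):
    obs=np.array([c(u) for u in C])
    def f(v):
        a=v[3]; ex=np.array([np.cos(a),np.sin(a)]);ey=np.array([-ex[1],ex[0]])
        X=[np.r_[v[:2]+sx*30*ex+sy*20*ey,v[2]] for sx,sy in ((1,1),(1,-1),(-1,-1),(-1,1))]
        return (proj(p,X)-obs).ravel()
    r=least_squares(f,[490,-200,110,.2]); return r.x.round(2),r.cost
print('now',solve(p,[(211,205),(423,205),(408.5,467),(218.5,467)]))
# reference: plinth view w2, camera offset by tool pose difference
e=np.array(ctrl.read_state()['eef_pos']); q=dict(p); R=np.array(p['R'])
d=np.array([476.5,245.3,72.3])-e; q['t']=np.array(p['t'])-R@d
print('ref(110)',solve(q,[(197,189),(403,189),(392.5,446),(208,446)]))
E
```

```text
now (array([ 4.9206e+02, -1.9817e+02,  1.1128e+02,  2.0000e-01]), np.float64(0.9207815223195019))
ref(110) (array([4.7721e+02, 2.4521e+02, 1.0935e+02, 2.0000e-01]), np.float64(0.5929267000548012))
```

Emit:
step_arm:
  series:
    - [[0, 0, 0, 0, 0.01, -0.05, 0], [0, 0, 0, 0, 0, -0.1, 0], [0, 0, 0, 0, 0, -0.15, 0], [0, 0, 0, 0, 0, -0.2, 0], [0, 0, 0, 0, 0, -0.2, 0], [0, 0, 0, 0, 0, -0.2, 0], [0, 0, 0, 0, 0, 0, 0], [0, 0, 0, 0, 0, 0, 0]]

```text
clock: 19.15
eef_pos: [492.6, -196.5, 205.4]
tool_rot: [3.141, -0.002, 0.204]
force: [0.1, -0.0, -0.5]
width: 85.4
gripper_force: 0.0
```

```bash
python3 - <<'E'
from h import *
p=shot('wrist'); s=ctrl.read_state(); print(s['eef_pos'],s['force'],s['width'])
w=cv2.resize(p['img'][120:320,180:360],None,fx=3,fy=3,interpolation=cv2.INTER_CUBIC)
np.save('w5.npy',p,allow_pickle=True); cv2.imwrite('pics/w5.png',w[:,:,::-1])
E
```

```text
[ 491.87513051 -196.21558436  204.4570278 ] [-0.18780993 -0.15582441  0.09295382] 85.28622251103286
```

View pics/w5.png

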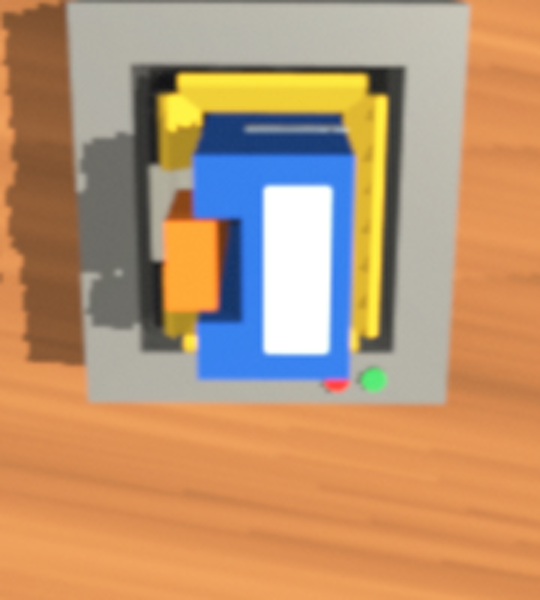

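The pack is upright in the well at about 2 mm above the floor, which matches the barb held by the catch. Nothing touches it, so I'm handing the job in.

```bash
python3 -c "
from cell import ctrl
print(ctrl.finish_job())"
```

```text
the job is handed in; nothing more can be done
None
```

The pack was lifted out of the plinth and plugged into the charger, and the job is handed in with the arm clear. The last image puts the pack about 2 mm above the well floor, consistent with the tab having caught, though I did not test the catch by pushing; no verdict came back.

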